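Hold a bulldog clip open over the bare card

ROBOT

A 6-joint arm with a two-finger parallel gripper is mounted at the origin on the work surface. World frame = base frame: x ahead of the robot, y to its left, z up, the work surface at z = 0. Lengths are in m, angles in degrees, forces in N, time in s.
With the tool pointing down it reaches from about 0.35 to 0.875 m from the base axis. Payload 4.2 kg.
Tool frame: the origin (TCP) lies at the centre of the arm's flange, where the gripper is bolted on; the fingertips stand 182 mm ahead of it and the grasp point (between the pads) lies 164 mm ahead of it (r.nose_length is the distance from the TCP to the fingertips, in m); z points along the fingers, y is the line along which they close (so a half turn about z gives the same grasp; the last joint's range is limited). The gripper opens to 87 mm and grips with 3 to 60 N. Pads are 19 mm wide; open, the fingers measure 117 mm over their backs; the gripper's body (75 mm by 190 mm) begins 51 mm behind the grasp point.
Start: joints at [-50.615, 22.042, 0.453, 0, -68.411, -14.817], TCP at [0.26, -0.568, 0.405] pointing down, gripper open.
Joint ranges: [-179.83, 179.83], [-69.29, 118.12], [-61.27, 80.66], [-181.25, 117.63], [-171.15, -9.14], [-177.46, 177.46]. Speed limits (degrees/s): [159.86, 159.86, 180, 180, 180, 180].

INTERFACE

Orientations are given as a 3x3 rotation matrix whose columns are the frame's x, y, z axes.
In Python, from station import r, vision gives the robot as it stands. The module is installed in compiled form; this text tells all that it offers.
- The arm moves only by the shell command python3 -m creep 'ROWS'. ROWS is JSON, a list of rows, each a list of 7 numbers: the opening, from -1 (shut) to 1 (fully open), then the shift along the tool's x, y, z in mm, then the turn, a rotation vector about the tool's x, y, z in degrees. A call has 1 to 8 rows; each row is the pose to reach, as a shift and turn from the pose commanded when the call began, along the tool's axes at that moment; what a row does not reach only later rows make up. A row lasts 1/12 s, in which the tool goes at most 41.7 mm and 7.16 degrees, less where a joint would pass 70% of its speed; a pose out of reach is approached as far as the arm can. A call with a gripper value outside its range is refused whole. The fingers move at their own pace and stop on an object; the grip force is fixed at half the most. Time passes only in rows, so rows that repeat a pose let the fingers close. It gives the time, the measured TCP pose, the force, the opening and the grip force at its end, in the units of the state.
- r.sense(): the state, without advancing time (a new reading comes with each control period).
- vision.capture(name): name is "side" or "top"; returns (picture, depth): 384x512x3 uint8, red, green, blue; 384x512 float32, m along the optical axis (not along the pixel's ray), 0 where there is no reading.
- vision.camera_model(name): a dict with "vertical_fov" (degrees; the focal length in pixels is half the picture's height over the tangent of half this angle, whatever the lens; pixels are square), "cx", "cy" (the principal point, pixels), "extrinsics" (4x4, takes a point from camera to world coordinates). Camera axes: x right, y down, z forward; pixel columns grow to the right and rows downward; lengths in m; the calibration is good to about 2 mm. A picture is of the moment at which its call begins. camera_model takes no time and is no camera call.
- r.finish_job(): hands the job in; it is judged then, once.
Trained networks look in the newest picture that a camera, given by its name, has taken for a name from the list of things; names that differ only in an ending like _2 or _b are one class to them, and where a whole thing is asked for, a point or a joint stands for the part that bears it (a point fixed in the world has none). Each returns a list of dicts, best first, with "conf" (0 to 1); they miss things now and then, are a little off and sometimes report something else, mostly with a low value. They report only what shows in the picture. A call takes as long as a camera call. They do not tell look-alikes from the thing itself.
- vision.find_in(camera, thing): "uv" ([column, row] in pixels, amid what is visible of it).
- vision.cut_out(camera, thing): "region" (384x512 bool, what is visible of it) and "uv" ([column, row] in pixels, amid what is visible of it).
The state is a dict: "time_s": time; "joints": joint angles; "joint_velocities": joint speeds; "effort": joint torques, N m; "tcp_pos": TCP position; "ee_rot": TCP orientation; "wrist_force": force on the tool from outside, world axes, zero at the start; "moment": the same for the moment, N m; "gripper_width": opening from 0.0 (shut) to 1.0 (fully open); "gripper_force": force on a finger pad.
Only numpy, scipy, OpenCV 4.12 (cv2) and the standard library are available. Lean on these libraries where they do the work, as an engineer would, in place of code of your own. Each camera call takes 0.05 s, during which the arm holds its last target. There are 200 camera calls.

TASK

Three cards stand in the rack on the hallway shelf and two of them already have a clip with a slip under it. Pinch the handles of the spare clip on the shelf's front lip, lift it off, and hold it gaping over the middle of the top edge of the card that has no clip yet, square to the card, one jaw hanging well below the edge on each side and no part of the clip touching the card, so that I can slide a slip in on either side. Finish while still holding it there, pinched wide open and still; do not knock the cards or clips in use, and leave everything else on the shelf where it is.

Things in the scene. Friction and masses are not known exactly. Their poses are not given: they have to be found in the camera images.
- spare_clip: plain steel bulldog spring clip, 60 mm wide, 67 mm high, 60 g, parked astride the shelf's front lip, jaws down, two handles up. Origin midway between the two jaw tips (its lowest points), x the way the jaws open (across the lip), y along its width, z up. Pivot in a 12 mm thick spring coil 28 mm above the tips; the coil rests on the lip's top and the jaws bite the lip's two faces
- handle_a (a point): spare clip: middle of the rolled end of one handle (a slanting plate 34 mm wide; end rounded, 3 mm radius, this point on its axis), 64 mm above the tips and 22 mm to -x of the clip's middle
- handle_b (a point): the other handle's rolled end, 22 mm to +x: 50 mm over both ends. Pinching the ends together along x spreads the jaws against the spring: about 5 N at first, 13 N when pinched to 27 mm over both; the jaw tips are then 22 mm apart and the ends 67 mm above the tips. Kept pinched, it stays open; eased off, it bites
- clip_lever (a joint): opening of the spare clip: angle in rad between its halves, 0 when biting the 6 mm lip, growing as the handles are pinched and the jaws spread, at most 0.75 (21 mm over the handle ends), -0.2 when shut on nothing. Gap between the jaw tips in mm: about 6 + 28 per rad (at 0.6 rad 22 mm)
- tip_a (a point): spare clip: middle of the inner edge of one jaw's tip (the -x jaw in the clip's frame)
- tip_b (a point): spare clip: middle of the inner edge of the other jaw's tip (the +x jaw)
- used_clip_1: a clip in use, of the same model and axes as the spare one, biting the middle of the top edge of one of the three cards with a paper slip under it; it stays there. Origin midway between its jaw tips, 22 mm below the card's top edge; its handle ends stand 42 mm above that edge, 54 mm apart outside
- used_clip_2: a clip in use, of the same model and axes as the spare one, biting the middle of the top edge of one of the three cards with a paper slip under it; it stays there. Origin midway between its jaw tips, 22 mm below the card's top edge; its handle ends stand 42 mm above that edge, 54 mm apart outside
- card_1_edge (a point): middle of the top edge of card 1, a stiff white card 85 mm wide (along y), 2.5 mm thick (along x, the card's normal), 92 mm of it showing above the rack; z up. Which one of the three cards has no clip changes from start to start
- card_2_edge (a point): middle of the top edge of card 2, a stiff white card 85 mm wide (along y), 2.5 mm thick (along x, the card's normal), 92 mm of it showing above the rack; z up. Which one of the three cards has no clip changes from start to start
- card_3_edge (a point): middle of the top edge of card 3, a stiff white card 85 mm wide (along y), 2.5 mm thick (along x, the card's normal), 92 mm of it showing above the rack; z up. Which one of the three cards has no clip changes from start to start
- card_1: card 1; origin at the middle of its lower edge in the rack's groove, 110 mm below the top edge; axes as at its edge point
- card_2: card 2; origin at the middle of its lower edge in the rack's groove, 110 mm below the top edge; axes as at its edge point
- card_3: card 3; origin at the middle of its lower edge in the rack's groove, 110 mm below the top edge; axes as at its edge point
- rack: wooden bar 330 mm long (y), 60 mm deep (x), 30 mm high, fixed on the shelf; the three cards are fixed upright in its groove side by side, 105 mm apart. Origin at the centre of its underside
- shelf: ash shelf 300 mm deep (x), 900 mm long (y), fixed; origin on the work surface under its middle. Top of the board at 110 mm; along the front (-x) and both ends a 6 mm thick lip with its top at 136 mm; the front lip's mid plane is at x = -147 mm
- paperweight: clear glass paperweight, 72 mm round, 45 mm high; stands loose on the shelf; origin at the centre of its underside. Not part of the job: leave it where it is
- puck: black wireless charging puck, 56 mm round, 9 mm high; stands loose on the shelf; origin at the centre of its underside. Not part of the job: leave it where it is
- key_fob: steel key fob 30 x 48 x 10 mm; stands loose on the shelf; origin at the centre of its underside. Not part of the job: leave it where it is
- seal_case: black case of a name seal, 24 x 76 x 20 mm; stands loose on the shelf; origin at the centre of its underside. Not part of the job: leave it where it is
- watch: silver smartwatch with its steel strap closed, standing on its side, 70 x 54 mm, 40 mm high; stands loose on the shelf; origin at the centre of its underside. Not part of the job: leave it where it is
- sunglasses_case: green plastic sunglasses case, 160 x 64 x 44 mm; stands loose on the shelf; origin at the centre of its underside. Not part of the job: leave it where it is
- gel_bottle: white bottle, 42 mm round, 115 mm high; stands loose on the shelf; origin at the centre of its underside. Not part of the job: leave it where it is
Not all that is in view belongs to the job. Leave any purple or red look-alike of the spare_clip alone.

How it is judged (in metres and radians):
On the way:
1. the spare clip is off the lip, held by the fingers (height (world z) of spare_clip above 0.155 m and contact force between the fingers and spare_clip above 2 N), for 0.2 s.
At the end, for the whole second after the job is handed in: Spare clip astride the unclipped card, held by the fingers (over 3 N), still: tips either side, 4 mm or more from the card's mid plane, 6 to 24 mm below its edge, within 15 mm of the edge's middle, over 14 mm apart; square within 0.12 rad; under 0.5 N on any card; above 0.19 m (((((x of tip_a in the frame of card_1_edge above 0.004 m and x of tip_b in the frame of card_1_edge below -0.004 m) or (x of tip_b in the frame of card_1_edge above 0.004 m and x of tip_a in the frame of card_1_edge below -0.004 m)) and z of tip_a in the frame of card_1_edge between -0.024 and -0.006 m and z of tip_b in the frame of card_1_edge between -0.024 and -0.006 m and y of tip_a in the frame of card_1_edge between -0.015 and 0.015 m and y of tip_b in the frame of card_1_edge between -0.015 and 0.015 m and angle between the y axis of spare_clip and the y axis of card_1_edge, either way round below 0.12 rad and horizontal distance between each of used_clip_1, used_clip_2 and card_1_edge above 0.05 m) or (((x of tip_a in the frame of card_2_edge above 0.004 m and x of tip_b in the frame of card_2_edge below -0.004 m) or (x of tip_b in the frame of card_2_edge above 0.004 m and x of tip_a in the frame of card_2_edge below -0.004 m)) and z of tip_a in the frame of card_2_edge between -0.024 and -0.006 m and z of tip_b in the frame of card_2_edge between -0.024 and -0.006 m and y of tip_a in the frame of card_2_edge between -0.015 and 0.015 m and y of tip_b in the frame of card_2_edge between -0.015 and 0.015 m and angle between the y axis of spare_clip and the y axis of card_2_edge, either way round below 0.12 rad and horizontal distance between each of used_clip_1, used_clip_2 and card_2_edge above 0.05 m) or (((x of tip_a in the frame of card_3_edge above 0.004 m and x of tip_b in the frame of card_3_edge below -0.004 m) or (x of tip_b in the frame of card_3_edge above 0.004 m and x of tip_a in the frame of card_3_edge below -0.004 m)) and z of tip_a in the frame of card_3_edge between -0.024 and -0.006 m and z of tip_b in the frame of card_3_edge between -0.024 and -0.006 m and y of tip_a in the frame of card_3_edge between -0.015 and 0.015 m and y of tip_b in the frame of card_3_edge between -0.015 and 0.015 m and angle between the y axis of spare_clip and the y axis of card_3_edge, either way round below 0.12 rad and horizontal distance between each of used_clip_1, used_clip_2 and card_3_edge above 0.05 m)) and distance between tip_a and tip_b above 0.014 m and height (world z) of spare_clip above 0.19 m and contact force between the fingers and spare_clip above 3 N and contact force between spare_clip and card_1 below 0.5 N and contact force between spare_clip and card_2 below 0.5 N and contact force between spare_clip and card_3 below 0.5 N and linear speed of spare_clip below 0.03 m/s); the arm keeps its last pose, push and grip.
It fails at once if a card or a clip in use is knocked (over 12 N) by the spare clip or the robot (contact force between any of spare_clip, the arm, the fingers and used_clip_1 above 12 N or contact force between any of spare_clip, the arm, the fingers and used_clip_2 above 12 N or contact force between any of spare_clip, the arm, the fingers and card_1 above 12 N or contact force between any of spare_clip, the arm, the fingers and card_2 above 12 N or contact force between any of spare_clip, the arm, the fingers and card_3 above 12 N).
It fails at once if another thing on the shelf is moved by more than 20 mm (distance of any of paperweight, puck, key_fob, seal_case, watch, sunglasses_case, gel_bottle from where it was at the start of the episode above 0.02 m).
It also fails if it takes over 38 s, if anything falls off the work surface, if the arm or the gripper's body presses on something with over 40 N, if the wrist force passes 120 N, or if a joint passes its speed limit or range.

## Working session

There is one attempt and no reset: what is moved stays moved. The work goes in short steps, Python scripts to look and compute and a shell command to move; the robot and the scene stay as the last step left them, time stands still between calls to the robot, and variables do not carry over. Pictures are saved under pics/ and viewed, at most 10 in all, crops included, and the job is handed in when it is done.

```bash
mkdir -p pics
cat > h.py <<'E'
import numpy as np, cv2
from station import r, vision
def cloud(name, d):
    m=vision.camera_model(name); h,w=d.shape
    f=h/2/np.tan(np.radians(m["vertical_fov"]/2))
    u,v=np.meshgrid(np.arange(w),np.arange(h))
    p=np.stack([(u-m["cx"])/f*d,(v-m["cy"])/f*d,d],-1)
    E=np.array(m["extrinsics"]); P=p@E[:3,:3].T+E[:3,3]
    P[d==0]=np.nan
    return P
def proj(name,X):
    m=vision.camera_model(name); f=192/np.tan(np.radians(m["vertical_fov"]/2))
    E=np.linalg.inv(np.array(m["extrinsics"])); c=E[:3,:3]@np.array(X)+E[:3,3]
    return [f*c[0]/c[2]+m["cx"], f*c[1]/c[2]+m["cy"]]
E
python3 - <<'E'
from h import *
for n in("side","top"):
    im,d=vision.capture(n); P=cloud(n,d)
    cv2.imwrite(f"pics/{n}0.png",cv2.resize(im[:,:,::-1],(800,600),interpolation=cv2.INTER_CUBIC))
    np.savez(f"{n}0.npz",im=im,P=P)
    print(n,np.array(vision.camera_model(n)["extrinsics"]).round(3).tolist(),vision.camera_model(n)["vertical_fov"])
    for t in("spare_clip","handle_a","used_clip_1","card_1","card_1_edge","rack"):
        for o in vision.find_in(n,t)[:5]:
            u,v=np.round(o["uv"]).astype(int); print(t,round(o["conf"],2),u,v,P[v,u].round(3))
s=r.sense(); print(s["time_s"],s["tcp_pos"],np.array(s["ee_rot"]).round(3).tolist())
E
```

```text
side [[-0.811, -0.364, 0.457, -0.032], [-0.585, 0.491, -0.646, 0.809], [0.011, -0.791, -0.612, 0.899], [0.0, 0.0, 0.0, 1.0]] 44.87617797795369
spare_clip 0.66 314 232 [ 0.397 -0.044  0.029]
spare_clip 0.63 312 177 [ 0.458 -0.117  0.147]
spare_clip 0.6 342 217 [ 0.362 -0.139  0.035]
spare_clip 0.6 366 204 [ 0.333 -0.233  0.035]
handle_a 0.69 309 179 [ 0.46  -0.105  0.146]
handle_a 0.69 339 215 [ 0.374 -0.143  0.034]
handle_a 0.67 312 228 [ 0.401 -0.037  0.046]
handle_a 0.64 313 233 [ 0.397 -0.038  0.029]
handle_a 0.54 305 172 [ 0.472 -0.101  0.167]
used_clip_1 0.8 209 165 [0.632 0.106 0.238]
used_clip_1 0.78 232 147 [0.641 0.002 0.235]
card_1 0.79 230 166 [0.644 0.01  0.177]
card_1 0.57 184 198 [0.636 0.198 0.19 ]
card_1 0.54 204 182 [0.638 0.122 0.193]
card_1_edge 0.75 229 165 [0.643 0.016 0.184]
rack 0.61 206 203 [0.622 0.137 0.141]
top [[0.027, -0.993, 0.116, 0.374], [-1.0, -0.025, 0.016, 0.013], [-0.013, -0.117, -0.993, 1.483], [0.0, 0.0, 0.0, 1.0]] 46.065045428484346
spare_clip 0.71 312 249 [ 0.357 -0.14   0.025]
spare_clip 0.62 347 259 [ 0.329 -0.248  0.046]
spare_clip 0.59 308 218 [ 0.448 -0.114  0.148]
spare_clip 0.47 280 238 [ 0.389 -0.037  0.039]
spare_clip 0.39 265 148 [0.644 0.017 0.205]
handle_a 0.82 308 220 [ 0.443 -0.115  0.146]
handle_a 0.61 346 250 [ 0.357 -0.247  0.035]
handle_a 0.53 320 240 [ 0.386 -0.169  0.   ]
handle_a 0.53 279 239 [ 0.386 -0.034  0.032]
handle_a 0.51 310 212 [ 0.466 -0.119  0.156]
used_clip_1 0.85 275 142 [ 0.655 -0.01   0.236]
used_clip_1 0.83 239 143 [0.649 0.091 0.237]
used_clip_1 0.72 228 148 [0.64  0.123 0.211]
card_1 0.5 231 152 [0.638 0.119 0.161]
card_1 0.49 206 151 [0.635 0.19  0.182]
card_1_edge 0.47 268 149 [0.634 0.009 0.237]
rack 0.95 245 156 [0.631 0.077 0.143]
rack 0.34 275 165 [ 0.611 -0.014  0.111]
rack 0.22 310 210 [ 0.47  -0.118  0.173]
0.7 [ 0.2598679  -0.56837277  0.40475581] [[-0.909, -0.416, 0.0], [-0.416, 0.909, 0.0], [-0.0, -0.0, -1.0]]
```

View pics/side0.png

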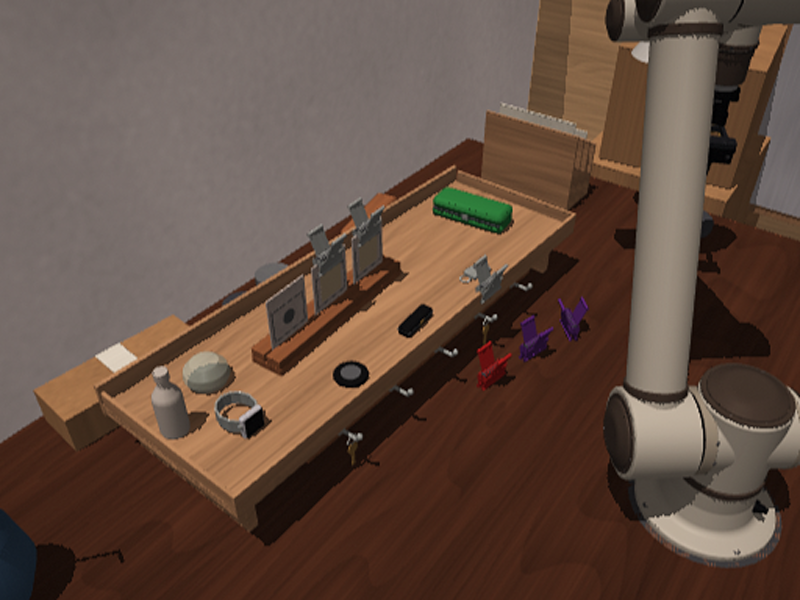

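View pics/top0.png

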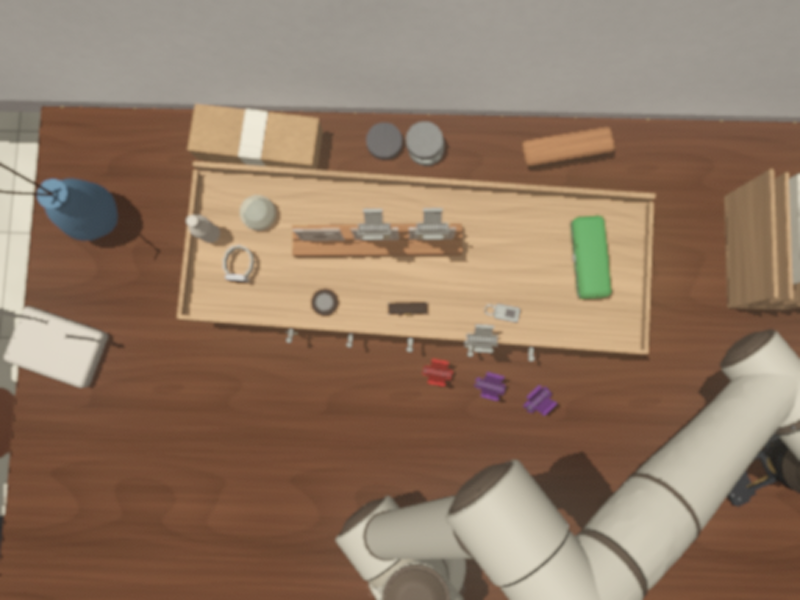

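The side picture shows four clip candidates at 800x600 scale:
- Grey, astride the front lip at (488,277).
- Red, on the table at (490,367).
- Purple, on the table at (535,340).
- Purple, on the table at (572,315).

The grey one on the lip fits: it is plain steel, parked on the lip, jaws down. The unclipped card is the leftmost in the side view at (288,312), top view (318,235). I'll confirm in a crop and measure.

Run:
```python
from h import *
T=np.load("top0.npz"); S=np.load("side0.npz")
def pts(Z,lo,hi):
    P=Z["P"]; m=np.all((P>lo)&(P<hi),-1); return P[m],m
def line(A):
    c=A.mean(0); w=np.linalg.svd(A-c)[2][0]; return c.round(4),np.degrees(np.arctan2(w[0],w[1])*1).round(2)
for n,Z in(("top",T),("side",S)):
    for y0,y1 in((-0.5,-0.16),(-0.07,0.3)):
        A,_=pts(Z,(0.41,y0,0.13),(0.50,y1,0.142)); 
        if len(A)>20: print(n,"lip",len(A),line(A[:,:2]), A[:,2].mean().round(4))
    A,m=pts(Z,(0.41,-0.18,0.142),(0.51,-0.06,0.23)); print(n,"clip",len(A),A.min(0).round(4),A.max(0).round(4),A.mean(0).round(4))
    B=A[A[:,2]>A[:,2].max()-0.006]; print(B.round(3)[:40].tolist())
    A,m=pts(Z,(0.60,0.155,0.15),(0.67,0.27,0.27)); print(n,"card3",len(A),A.min(0).round(4),A.max(0).round(4))
    B=A[A[:,2]>A[:,2].max()-0.008]; print(line(B[:,:2]),B.min(0).round(4),B.max(0).round(4))
    B=A[(A[:,2]<0.215)]; print("body",line(B[:,:2]))
    A,m=pts(Z,(0.60,-0.07,0.245),(0.72,0.14,0.32)); print("usedtops",len(A),A.min(0).round(3),A.max(0).round(3))
a=S["im"][120:240,170:390,::-1]; b=T["im"][120:260,170:390,::-1]
cv2.imwrite("pics/crop.png",np.vstack([cv2.resize(a,(500,273),interpolation=3),cv2.resize(b,(500,318),interpolation=3)]))
```

```text
top lip 240 (array([ 0.4493, -0.3254]), np.float64(-3.02)) 0.1367
top lip 265 (array([0.4642, 0.1131]), np.float64(2.49)) 0.1365
top clip 226 [ 0.4269 -0.1531  0.1421] [ 0.4761 -0.0763  0.1881] [ 0.4531 -0.1153  0.1595]
[[0.475, -0.102, 0.184], [0.475, -0.108, 0.185], [0.476, -0.119, 0.183], [0.475, -0.122, 0.186], [0.476, -0.125, 0.183], [0.472, -0.105, 0.183], [0.472, -0.111, 0.183], [0.472, -0.114, 0.183], [0.473, -0.116, 0.184], [0.472, -0.122, 0.186], [0.473, -0.125, 0.183], [0.432, -0.1, 0.183], [0.432, -0.102, 0.188], [0.432, -0.12, 0.186], [0.429, -0.1, 0.184], [0.429, -0.108, 0.185], [0.429, -0.114, 0.184], [0.429, -0.117, 0.183], [0.43, -0.12, 0.184], [0.43, -0.128, 0.188], [0.43, -0.131, 0.184], [0.427, -0.129, 0.183]]
top card3 185 [0.6335 0.1555 0.15  ] [0.6382 0.2375 0.2391]
(array([0.6361, 0.1918]), np.float64(178.46)) [0.6346 0.1555 0.2311] [0.6373 0.2345 0.2391]
body (array([0.6356, 0.1963]), np.float64(178.25))
usedtops 361 [ 0.614 -0.041  0.245] [0.672 0.118 0.283]
side lip 211 (array([ 0.4497, -0.3171]), np.float64(-3.11)) 0.135
side lip 441 (array([0.4641, 0.1335
[... 592 characters left out ...]
.474, -0.097, 0.178], [0.431, -0.124, 0.181], [0.428, -0.125, 0.182], [0.433, -0.118, 0.18], [0.43, -0.117, 0.182], [0.429, -0.121, 0.18], [0.427, -0.122, 0.18], [0.433, -0.111, 0.181], [0.431, -0.114, 0.18], [0.429, -0.116, 0.179], [0.432, -0.105, 0.181], [0.43, -0.106, 0.182], [0.429, -0.111, 0.179], [0.432, -0.1, 0.181], [0.43, -0.102, 0.181], [0.43, -0.107, 0.178], [0.432, -0.095, 0.18], [0.43, -0.096, 0.181], [0.429, -0.094, 0.179]]
side card3 706 [0.6324 0.1553 0.1504] [0.6419 0.2409 0.2347]
(array([0.6369, 0.1983]), np.float64(-1.08)) [0.6335 0.1599 0.2267] [0.6419 0.2405 0.2347]
body (array([0.6364, 0.2   ]), np.float64(177.82))
usedtops 420 [ 0.613 -0.032  0.245] [0.673 0.117 0.279]
```

View pics/crop.png

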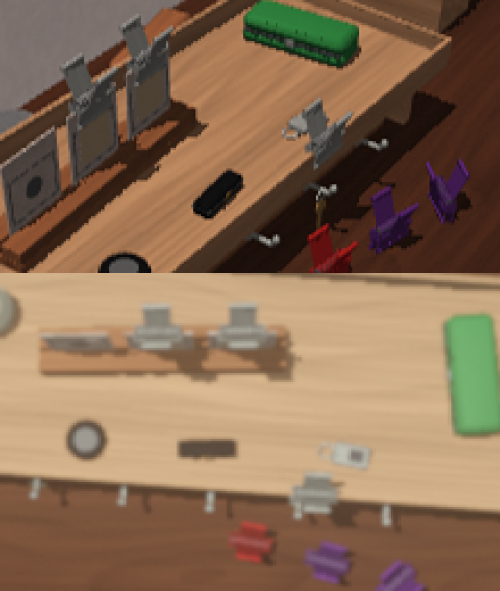

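The crop confirms it: the grey steel clip is astride the lip at crop (325,135) in the side view and (315,493) in the top view. The red and purple look-alikes lie on the table. The card with a bare top edge is the leftmost one, at crop (30,180) and (75,340). Next I'll do a final check of the clip centre against the lip, then work out the moves.

```bash
cat >> h.py <<'E'
def rel(target_tcp, yaxis):
    s=r.sense(); R=np.array(s["ee_rot"]); p=np.array(s["tcp_pos"])
    y=np.array([yaxis[0],yaxis[1],0]); y/=np.linalg.norm(y); 
    if y@R[:,1]<0: y=-y
    z=np.array([0,0,-1.]); G=np.stack([np.cross(y,z),y,z],1)
    from scipy.spatial.transform import Rotation as Q
    print("t",round(s["time_s"],2),"shift mm",(R.T@(np.array(target_tcp)-p)*1000).round(1),"turn",Q.from_matrix(R.T@G).as_rotvec(degrees=True).round(1),
      "tcp",p.round(4),"w",round(s["gripper_width"],3),"gf",round(s["gripper_force"],1),"F",np.round(s["wrist_force"],1),"j",np.round(s["joints"],0))
E
python3 - <<'E'
from h import *
for n in("top","side"):
    P=np.load(n+"0.npz")["P"]
    for y0 in(-.23,-.19,-.06,-.02):
        m=np.all((P>(0.42,y0,.1335))&(P<(.49,y0+.04,.142)),-1); A=P[m]; print(n,y0,len(A),A[:,0].min().round(4),A[:,0].max().round(4),np.median(A[:,0]).round(4))
    for x0,x1 in((.42,.445),(.46,.485)):
        m=np.all((P>(x0,-.16,.176))&(P<(x1,-.07,.2)),-1); A=P[m]; print("handle",len(A),A.mean(0).round(4),A[:,1].min().round(4),A[:,1].max().round(4))
rel((.4525,-.114,.42),(.9994,-.034))
E
```

```text
top -0.23 25 0.4452 0.4514 0.4484
top -0.19 26 0.447 0.4531 0.4491
top -0.06 26 0.4529 0.4589 0.4559
top -0.02 23 0.455 0.4608 0.4579
handle 25 [ 0.4301 -0.1146  0.182 ] -0.1312 -0.0973
handle 24 [ 0.4739 -0.1162  0.1812] -0.1315 -0.0997
side -0.23 25 0.4433 0.4524 0.4474
side -0.19 14 0.4459 0.453 0.4486
side -0.06 28 0.4513 0.4617 0.4564
side -0.02 25 0.4545 0.4619 0.4587
handle 22 [ 0.4302 -0.1116  0.1799] -0.133 -0.0942
handle 22 [ 0.4742 -0.1113  0.1802] -0.1307 -0.097
t 0.7 shift mm [-364.1  333.2  -15.2] turn [ -0.    0.  -63.5] tcp [ 0.2599 -0.5684  0.4048] w 0.999 gf 0.0 F [ 0.8  0.2 -0.6] j [-51.  22.   0.  -0. -68. -15.]
```

```bash
python3 -m creep '[[1,-364,333,-15,0,0,-63],[1,-364,333,-15,0,0,-63],[1,-364,333,-15,0,0,-63],[1,-364,333,-15,0,0,-63],[1,-364,333,-15,0,0,-63],[1,-364,333,-15,0,0,-63],[1,-364,333,-15,0,0,-63],[1,-364,333,-15,0,0,-63]]'; python3 -c "
from h import *
rel((.4525,-.114,.42),(.999,-.043))"
```

```text
time_s: 1.37
tcp_pos: [0.3901, -0.2598, 0.4154]
ee_rot: [[-0.136, -0.991, 0.001], [-0.991, 0.136, -0.0], [0.0, -0.001, -1.0]]
wrist_force: [1.3, 0.3, 0.3]
gripper_width: 0.995
gripper_force: 0.0
t 1.37 shift mm [-152.9  -42.    -4.6] turn [-0.1 -0.  -5.3] tcp [ 0.3901 -0.2598  0.4154] w 0.995 gf 0.0 F [1.3 0.3 0.3] j [-14.   6. -20.   0. -64.   6.]
```

```bash
python3 -m creep '[[1,-153,-42,-5,0,0,-5.3],[1,-153,-42,-5,0,0,-5.3],[1,-153,-42,-5,0,0,-5.3],[1,-153,-42,-5,0,0,-5.3],[1,-153,-42,-5,0,0,-5.3],[1,-153,-42,-5,0,0,-5.3],[1,-153,-42,-5,0,0,-5.3]]'; python3 -c "
from h import *
rel((.4525,-.114,.344),(.999,-.043))
im,d=vision.capture('side')
cv2.imwrite('pics/a.png',cv2.resize(im[60:260,220:420,::-1],(600,600),interpolation=3))"
```

```text
time_s: 1.95
tcp_pos: [0.453, -0.1162, 0.4199]
ee_rot: [[-0.049, -0.999, -0.0], [-0.999, 0.049, -0.0], [0.0, 0.0, -1.0]]
wrist_force: [0.0, -1.1, 0.2]
gripper_width: 1.001
gripper_force: 0.0
t 1.95 shift mm [-2.1  0.6 75.9] turn [ 0.  -0.  -0.3] tcp [ 0.453  -0.1162  0.4199] w 1.001 gf 0.0 F [ 0.  -1.1  0.2] j [  6.   6. -19.   0. -65.  -8.]
```

View pics/a.png

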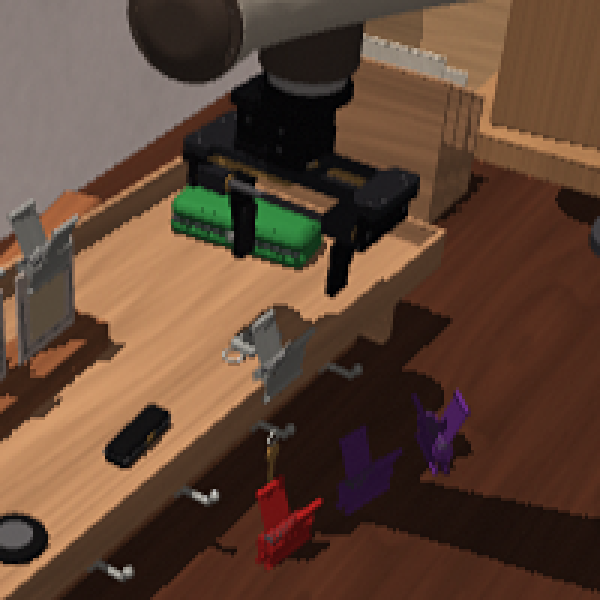

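The gripper is over the grey clip at (275,345), with the fingers at (243,220) and (340,265) on either side of it. I'll descend.

```bash
python3 -m creep '[[1,-2,0.5,30,0,0,-0.3],[1,-2,0.5,55,0,0,-0.3],[1,-2,0.5,70,0,0,-0.3],[1,-2,0.5,77,0,0,-0.3],[1,-2,0.5,77,0,0,-0.3],[0.3,-2,0.5,77,0,0,-0.3],[0.2,-2,0.5,77,0,0,-0.3],[0.2,-2,0.5,77,0,0,-0.3]]'; python3 -c "
from h import *
rel((.4525,-.114,.343),(.999,-.043))
im,d=vision.capture('side')
cv2.imwrite('pics/b.png',cv2.resize(im[120:220,260:360,::-1],(600,600),interpolation=3))"
```

```text
time_s: 2.67
tcp_pos: [0.4531, -0.1144, 0.3441]
ee_rot: [[-0.045, -0.999, 0.003], [-0.999, 0.045, 0.0], [-0.0, -0.003, -1.0]]
wrist_force: [-0.0, -0.4, 0.5]
gripper_width: 0.856
gripper_force: 0.0
t 2.67 shift mm [-0.3  0.6  1.1] turn [-0.2  0.  -0.1] tcp [ 0.4531 -0.1144  0.3441] w 0.856 gf 0.0 F [-0.  -0.4  0.5] j [  6.  10. -26.   0. -54.  -8.]
```

View pics/b.png

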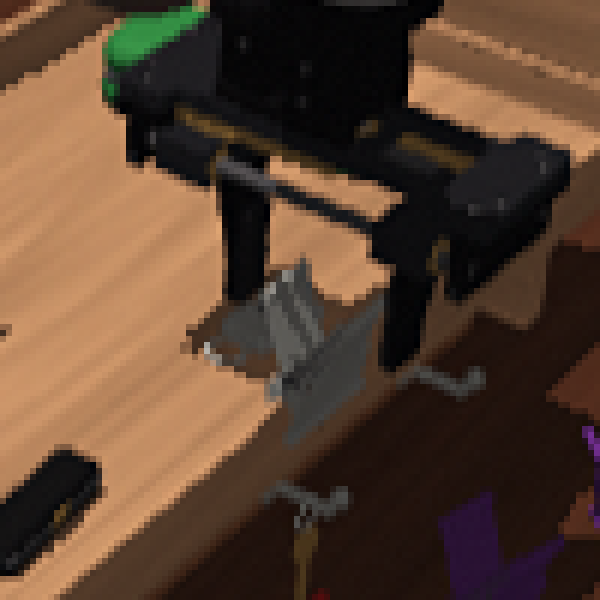

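The handles at (300,280) and (375,310) sit between the fingers at (245,270) and (405,330). I'll pinch now.

```bash
python3 -m creep '[[0.15,0,0,0,0,0,0],[0.1,0,0,0,0,0,0],[0,0,0,0,0,0,0],[-0.1,0,0,0,0,0,0],[-0.2,0,0,0,0,0,0],[-0.3,0,0,0,0,0,0],[-0.4,0,0,0,0,0,0],[-0.45,0,0,0,0,0,0]]'; python3 -m creep '[[-0.45,0,0,0,0,0,0],[-0.45,0,0,0,0,0,0],[-0.45,0,0,0,0,0,0],[-0.45,0,0,0,0,0,0],[-0.45,0,0,0,0,0,0],[-0.45,0,0,0,0,0,0]]'
```

```text
time_s: 3.38
tcp_pos: [0.4552, -0.1141, 0.3474]
ee_rot: [[-0.041, -0.999, 0.011], [-0.999, 0.041, -0.002], [0.002, -0.011, -1.0]]
wrist_force: [-0.6, 1.3, 16.5]
gripper_width: 0.317
gripper_force: 13.8
time_s: 3.88
tcp_pos: [0.4555, -0.1141, 0.3478]
ee_rot: [[-0.041, -0.999, 0.012], [-0.999, 0.041, -0.002], [0.002, -0.013, -1.0]]
wrist_force: [0.2, 0.2, 16.9]
gripper_width: 0.277
gripper_force: 14.0
```

```bash
python3 -m creep '[[-0.45,0,0,-5,0,0,0],[-0.45,0,0,-12,0,0,0],[-0.45,0,0,-20,0,0,0],[-0.45,0,0,-35,0,0,0],[-0.45,0,0,-50,0,0,0],[-0.45,0,0,-65,0,0,0],[-0.45,0,0,-70,0,0,0],[-0.45,0,0,-70,0,0,0]]'; python3 -c "
from h import *
rel((.4525,-.114,.50),(.999,-.043))
im,d=vision.capture('side')
cv2.imwrite('pics/c.png',cv2.resize(im[100:220,250:370,::-1],(600,600),interpolation=3))"
```

```text
time_s: 4.55
tcp_pos: [0.4529, -0.1141, 0.414]
ee_rot: [[-0.044, -0.999, 0.002], [-0.999, 0.044, 0.0], [-0.0, -0.002, -1.0]]
wrist_force: [0.6, -0.3, -0.8]
gripper_width: 0.28
gripper_force: 11.4
t 4.55 shift mm [ -0.1   0.2 -86. ] turn [-0.1  0.  -0.1] tcp [ 0.4529 -0.1141  0.414 ] w 0.28 gf 11.4 F [ 0.6 -0.3 -0.8] j [  6.   6. -20.   0. -64.  -8.]
```

View pics/c.png

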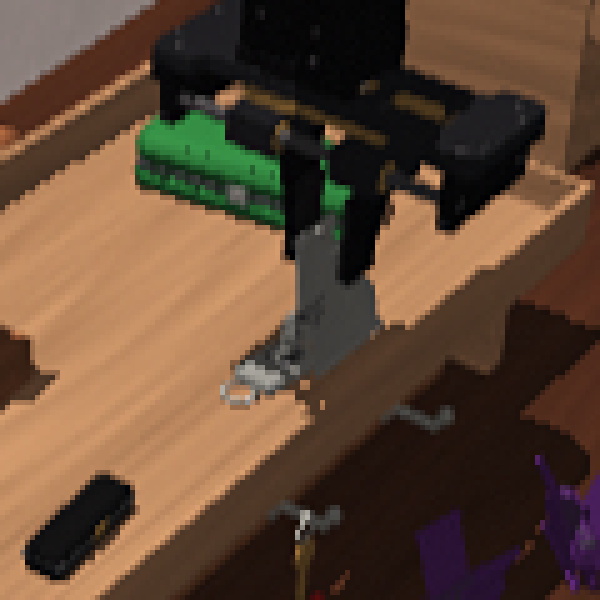

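The clip is held and hanging clear of the lip at (320,310). I'll raise it and travel left along the front.

```bash
python3 -m creep '[[-0.45,0,0,-30,0,0,0],[-0.45,-10,0,-60,0,0,0],[-0.45,-35,0,-80,0,0,1],[-0.45,-65,-1,-90,0,0,2],[-0.45,-95,-2,-90,0,0,-3],[-0.45,-125,-3,-90,0,0,-4],[-0.45,-155,-4,-90,0,0,-4],[-0.45,-170,-5,-90,0,0,-4]]'; python3 -c "
from h import *
rel((.4525,.198,.505),(1,.033))"
```

```text
time_s: 5.27
tcp_pos: [0.4652, 0.0579, 0.5013]
ee_rot: [[0.028, -1.0, -0.003], [-1.0, -0.028, -0.0], [0.0, 0.003, -1.0]]
wrist_force: [-0.4, -0.8, -0.4]
gripper_width: 0.278
gripper_force: 11.4
t 5.27 shift mm [-140.4    8.9   -3.7] turn [ 0.2 -0.  -0.3] tcp [0.4652 0.0579 0.5013] w 0.278 gf 11.4 F [-0.4 -0.8 -0.4] j [ 27.   3. -10.  -0. -77. -25.]
```

```bash
python3 -m creep '[[-0.45,-20,0,0,0,0,0],[-0.45,-50,4,-2,0,0,0],[-0.45,-80,8,-4,0,0,0],[-0.45,-110,9,-4,0,0,0],[-0.45,-130,9,-4,0,0,0],[-0.45,-140,9,-4,0,0,0],[-0.45,-140,9,-4,0,0,0],[-0.45,-140,9,-4,0,0,0]]'
python3 - <<'E'
from h import *
rel((.636,.198,.505),(1,.033))
p=np.array(r.sense()["tcp_pos"])
for n in("side","top"):
    im,d=vision.capture(n); P=cloud(n,d); Q=P-p
    m=np.all((Q>(-.06,-.06,-.26))&(Q<(.06,.06,-.15)),-1); A=Q[m]; print(n,len(A))
    if len(A)<10: continue
    for z in np.arange(-.24,-.15,.01):
        B=A[(A[:,2]>=z)&(A[:,2]<z+.01)]
        if len(B): print(z.round(3),len(B),B.min(0).round(4),B.max(0).round(4))
    v,u=np.nonzero(m); c=int(u.mean()),int(v.mean()); print(c)
    if n=="side":
        v0,u0=max(c[1]-50,0),max(c[0]-50,0)
        cv2.imwrite("pics/d.png",cv2.resize(im[v0:v0+100,u0:u0+100,::-1],(600,600),interpolation=3))
E
```

```text
time_s: 5.93
tcp_pos: [0.4527, 0.1953, 0.5057]
ee_rot: [[0.026, -1.0, -0.002], [-1.0, -0.026, -0.002], [0.002, 0.002, -1.0]]
wrist_force: [0.2, -0.6, -0.0]
gripper_width: 0.28
gripper_force: 11.4
t 5.93 shift mm [   2.2 -183.3    0.4] turn [ 0.1 -0.1 -0.4] tcp [0.4527 0.1953 0.5057] w 0.28 gf 11.4 F [ 0.2 -0.6 -0. ] j [ 42.   6.  -7.  -0. -77. -41.]
side 777
-0.24 6 [-0.0175  0.012  -0.2334] [ 0.0113  0.0295 -0.2305]
-0.23 117 [-0.0227 -0.0306 -0.23  ] [ 0.0082  0.0314 -0.22  ]
-0.22 85 [-0.0177 -0.0289 -0.22  ] [ 0.0059  0.0307 -0.2101]
-0.21 148 [-0.0164 -0.0306 -0.21  ] [ 0.0068  0.0304 -0.2002]
-0.2 75 [-0.0139 -0.0247 -0.2   ] [ 0.0079  0.0295 -0.1904]
-0.19 50 [-0.0206 -0.0076 -0.1899] [ 0.0184  0.0179 -0.1802]
-0.18 107 [-0.0224 -0.0187 -0.1799] [ 0.0232  0.0198 -0.1703]
-0.17 117 [-0.022  -0.0154 -0.1699] [ 0.0206  0.0185 -0.1604]
-0.16 72 [-0.0234 -0.0103 -0.1599] [ 0.0229  0.0135 -0.1501]
(243, 186)
top 49
-0.23 19 [-0.0216 -0.0324 -0.2296] [ 0.0109 -0.0189 -0.2202]
-0.22 2 [-0.0162 -0.0317 -0.2194] [-0.0142 -0.0302 -0.2102]
-0.21 16 [-0.0144 -0.0308 -0.2072] [ 0.0064 -0.0222 -0.2002]
-0.2 10 [-0.0096 -0.0308 -0.1998] [ 0.0035 -0.0233 -0.1946]
-0.17 2 [-0.0098 -0.016  -0.1618] [-0.0072 -0.0157 -0.1608]
(205, 212)
```

View pics/d.png

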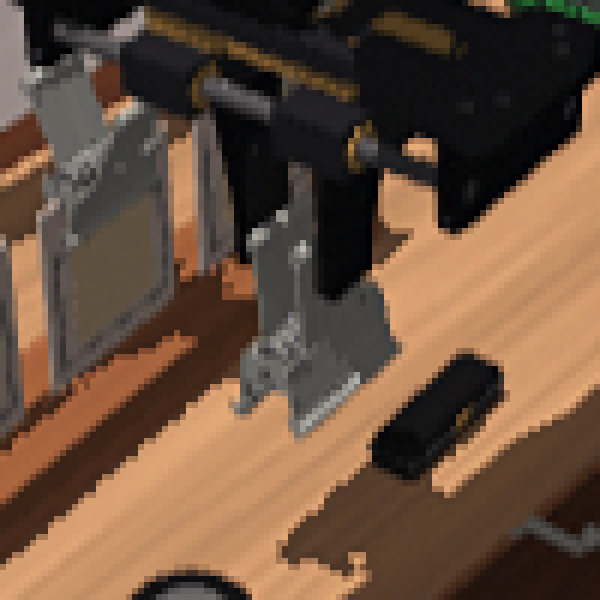

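The clip hangs square. Its near jaw tip is at (300,430) and the far one at (240,405). The tips are 0.231 m below the TCP and centred about 5 mm to -x of it, so I'll offset for that. Next I'll move above the bare card's edge.

```bash
python3 -m creep '[[-0.45,1,-15,0,0,0,-0.4],[-0.45,2,-45,0,0,0,-0.4],[-0.45,2,-80,0,0,0,-0.4],[-0.45,2,-115,0,0,0,-0.4],[-0.45,2,-150,0,0,0,-0.4],[-0.45,2,-175,0,0,0,-0.4],[-0.45,2,-189,0,0,0,-0.4],[-0.45,2,-189,0,0,0,-0.4]]'; python3 -m creep '[[-0.45,0,0,0,0,0,0],[-0.45,0,0,0,0,0,0]]'
python3 - <<'E'
from h import *
rel((.6415,.198,.449),(1,.033))
p=np.array(r.sense()["tcp_pos"])
im,d=vision.capture("side"); P=cloud("side",d); Q=P-p
m=np.all((Q>(-.06,-.06,-.24))&(Q<(.06,.06,-.19)),-1); A=Q[m]
for z in np.arange(-.24,-.19,.01):
    B=A[(A[:,2]>=z)&(A[:,2]<z+.01)]
    if len(B): print(z.round(3),len(B),B.min(0).round(4),B.max(0).round(4))
B=P[np.all((P>(.61,.14,.15))&(P<(.67,.26,.24)),-1)]; print("card",B.min(0).round(4),B.max(0).round(4)); 
for z in(.16,.18,.2,.22):
    C=B[abs(B[:,2]-z)<.01]; print(z,len(C),C.mean(0).round(4),np.polyfit(C[:,1],C[:,0],1).round(3))
u,v=map(int,proj("side",p-[0,0,.24])); v0,u0=v-50,u-50
cv2.imwrite("pics/e.png",cv2.resize(im[v0:v0+100,u0:u0+100,::-1],(600,600),interpolation=3))
E
```

```text
time_s: 6.7
tcp_pos: [0.6445, 0.1965, 0.5044]
ee_rot: [[0.029, -1.0, -0.002], [-1.0, -0.029, -0.002], [0.001, 0.002, -1.0]]
wrist_force: [-0.1, 0.4, -1.2]
gripper_width: 0.281
gripper_force: 11.4
time_s: 6.87
tcp_pos: [0.6412, 0.1971, 0.507]
ee_rot: [[0.032, -1.0, -0.0], [-1.0, -0.032, -0.0], [0.0, 0.0, -1.0]]
wrist_force: [-0.5, -0.1, -1.0]
gripper_width: 0.279
gripper_force: 11.4
t 6.87 shift mm [-0.9 -0.3 58. ] turn [ 0.  -0.  -0.1] tcp [0.6412 0.1971 0.507 ] w 0.279 gf 11.4 F [-0.5 -0.1 -1. ] j [ 31.  24.  18.  -0. -84. -29.]
-0.24 4 [ 0.0055  0.0119 -0.2332] [ 0.0084  0.0311 -0.2306]
-0.23 105 [-0.0232 -0.0285 -0.2297] [ 0.0102  0.0321 -0.22  ]
-0.22 95 [-0.0186 -0.0282 -0.2199] [ 0.0081  0.0303 -0.2102]
-0.21 127 [-0.0175 -0.0278 -0.21  ] [ 0.0103  0.0312 -0.2001]
-0.2 74 [-0.0137 -0.0165 -0.2   ] [ 0.0097  0.0295 -0.1901]
card [0.6323 0.1525 0.15  ] [0.6418 0.2422 0.2356]
0.16 154 [0.6365 0.1996 0.16  ] [-0.037  0.644]
0.18 167 [0.6363 0.2002 0.1799] [-0.033  0.643]
0.2 173 [0.6364 0.2    0.2002] [-0.037  0.644]
0.22 174 [0.6369 0.1983 0.2202] [-0.029  0.643]
```

View pics/e.png

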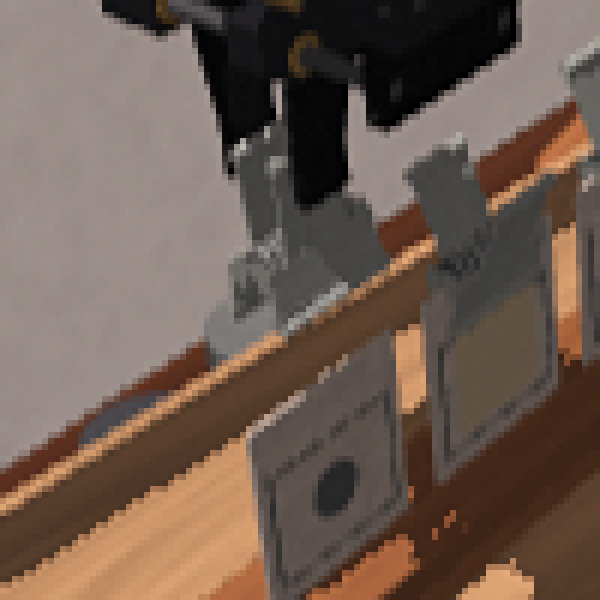

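The clip is above the bare card, and its jaw tips at (290,330) and (215,350) look aligned with the card's top edge, (250,435) to (390,335). The depth shows that edge's front face at x=0.6365, so the mid plane is about 0.638. I'll shift +2.5 mm in x and lower it gently.

```bash
python3 -m creep '[[-0.45,-1,-2.5,8,0,0,0],[-0.45,-1,-2.5,18,0,0,0],[-0.45,-1,-2.5,28,0,0,0],[-0.45,-1,-2.5,36,0,0,0],[-0.45,-1,-2.5,43,0,0,0],[-0.45,-1,-2.5,50,0,0,0],[-0.45,-1,-2.5,56,0,0,0],[-0.45,-1,-2.5,58,0,0,0]]'; python3 -m creep '[[-0.45,0,0,0,0,0,0],[-0.45,0,0,0,0,0,0],[-0.45,0,0,0,0,0,0]]'
python3 - <<'E'
from h import *
rel((.6438,.198,.449),(1,.033))
p=np.array(r.sense()["tcp_pos"])
im,d=vision.capture("side"); P=cloud("side",d); Q=P-p
m=np.all((Q>(-.06,-.06,-.24))&(Q<(.06,.06,-.19)),-1); A=P[m]
for z in np.arange(.21,.25,.005):
    B=A[(A[:,2]>=z)&(A[:,2]<z+.005)]
    if len(B): print(z.round(3),len(B),B.min(0).round(4),B.max(0).round(4))
u,v=map(int,proj("side",p-[0,0,.22])); v0,u0=v-40,u-40
cv2.imwrite("pics/f.png",cv2.resize(im[v0:v0+80,u0:u0+80,::-1],(600,600),interpolation=3))
E
```

```text
time_s: 7.58
tcp_pos: [0.6441, 0.1992, 0.4473]
ee_rot: [[0.032, -0.999, -0.002], [-0.999, -0.032, -0.001], [0.001, 0.002, -1.0]]
wrist_force: [0.0, 0.1, -0.9]
gripper_width: 0.279
gripper_force: 11.4
time_s: 7.83
tcp_pos: [0.6443, 0.1992, 0.4495]
ee_rot: [[0.033, -0.999, 0.001], [-0.999, -0.033, 0.0], [-0.0, -0.001, -1.0]]
wrist_force: [-0.7, 0.5, -1.1]
gripper_width: 0.278
gripper_force: 11.4
t 7.83 shift mm [1.1 0.5 0.5] turn [-0.1  0.  -0. ] tcp [0.6443 0.1992 0.4495] w 0.278 gf 11.4 F [-0.7  0.5 -1.1] j [ 31.  26.  12.   0. -77. -29.]
0.21 12 [0.6333 0.1552 0.2102] [0.6394 0.2391 0.2149]
0.215 13 [0.6287 0.1604 0.2158] [0.6504 0.2401 0.2194]
0.22 66 [0.6221 0.1545 0.2201] [0.6549 0.2396 0.225 ]
0.225 70 [0.6224 0.1575 0.225 ] [0.6506 0.2399 0.2299]
0.23 55 [0.6264 0.154  0.2302] [0.6497 0.2408 0.235 ]
0.235 35 [0.6278 0.1716 0.2356] [0.6502 0.2291 0.24  ]
0.24 54 [0.6289 0.1698 0.2401] [0.6512 0.2296 0.245 ]
0.245 71 [0.6296 0.1721 0.2451] [0.6508 0.2304 0.25  ]
0.25 34 [0.6298 0.1727 0.2502] [0.653  0.2252 0.2549]
```

View pics/f.png

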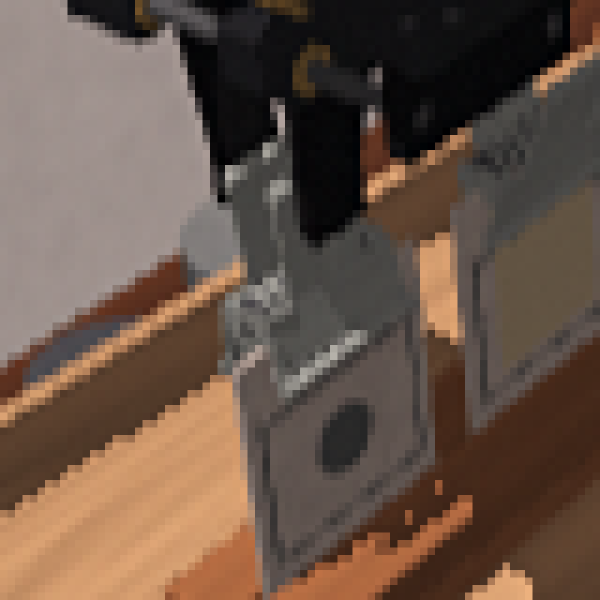

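The clip straddles the bare card: the near jaw tip at (320,365) is about 14 mm below the edge, and the far jaw is behind it at (230,370). The jaws are clear by 10 mm or more on each side, the wrist force is unchanged, and nothing is moving. I'm handing it in.

```bash
python3 -m creep '[[-0.45,0,0,0,0,0,0],[-0.45,0,0,0,0,0,0]]'; python3 -c "
from station import r
print(r.finish_job())"
```

```text
time_s: 8.05
tcp_pos: [0.6442, 0.1991, 0.4493]
ee_rot: [[0.033, -0.999, 0.001], [-0.999, -0.033, 0.0], [-0.0, -0.001, -1.0]]
wrist_force: [0.1, -0.0, -0.8]
gripper_width: 0.279
gripper_force: 11.4
the job is handed in; nothing more can be done
None
```

I handed the job in at about 8 s with the spare clip held pinched open and still over the unclipped card, jaw tips about 14 mm below its edge and by the camera not touching it; no verdict was returned.

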